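Test the winder, then close the toy drive housing and hold it pressed

TASK

Before the wooden toy drive is glued shut, test its winder: turn the knob clockwise (seen from above) to its stop, then let go so that it springs back by itself. Then take the loose cover, fit its two holes over the two dowels of the housing so that it sits flush on the joint face, and press it down with about 15 newtons. Finish while still holding the cover pressed down (do not let go), and leave the plain wood block and the two loose toy wheels where they are.

Things in the scene. Friction and masses are not known exactly. Their poses are not given: they have to be found in the camera images.
- joint_face (a point): Centre of the top (joint face, 46 x 110 mm, long side along its y) of the lower housing half, level, 40 mm above the bench, z up. Two round dowels, 10 mm in diameter with tapered tips, stand 22 mm above this face, 36 mm to either side of this point along its y axis. The axis of the winder knob is 100 mm from this point along its -x (towards the robot).
- knob_grip (a point): Point on the vertical axis of the winder knob, 61 mm above the bench, within its dark wooden grip bar. The bar is 36 mm long (along this point's x, which turns with the knob), 12 mm thick (along its y) and 31 mm high, from 40 to 71 mm above the bench, on a disc 36 mm across. Pinch the bar across its thickness from above.
- wind_knob (a joint): Turn of the winder knob in rad: 0 at rest, growing clockwise seen from above up to a hard stop at 1.1 (past 1.0 counts as at the stop). A light spring (about 0.1 N m at the stop) takes it back to 0 when it is let go.
- cover_center (a point): Centre of the loose wooden cover's block, half-way up the block. The block is 46 mm (its x) by 110 mm (its y) by 36 mm high, with a raised pad 34 x 46 mm, 10 mm high, on top; 110 to 230 g. It lies underside down. Two 13 mm holes go right through at 36 mm to either side of this point along its y, chamfered below. Grip it across the 46 mm width. It fits either way round.
- cover_under (a point): Centre of the underside of the cover, 18 mm below cover_center; when the cover is home it coincides with joint_face. Its axes are those of the cover.
- housing: The fixed lower half: a wooden frame 46 x 110 mm with brass gears in a pocket, and the knob's pedestal (42 mm square, 30 mm high), on a 12 mm plywood board (180 x 130 mm) screwed to the bench. Origin on the bench directly below joint_face, axes the same as those of joint_face.
- cover: The cover as a whole; origin at the centre of its underside.
- blank: Bystander: plain sawn wood block without holes, 45 x 100 x 35 mm, lying near the cover; origin at the centre of its underside. Not to be moved.
- wheel_big: Bystander: loose wooden toy wheel 42 mm across, 14 mm thick, lying flat; origin at the centre of its underside. Not to be moved.
- wheel_small: Bystander: loose wooden toy wheel 32 mm across, 14 mm thick, lying flat; origin at the centre of its underside. Not to be moved.

How it is judged (in metres and radians):
On the way, in this order (a step that is already met when the one before it is completed fails the run):
1. the winder knob is turned clockwise to its stop (value of joint wind_knob above 1 rad), for 0.1 s.
2. the knob is let go and has sprung back (value of joint wind_knob below 0.1 rad and contact force between the fingers and housing below 0.5 N), for 0.2 s.
At the end, for the whole second after the job is handed in: The cover sits on the dowels the right way up, flush on the joint face (gap under 3 mm, centre within 4 mm, turned less than 0.06 rad), the robot still holds it and presses it on the housing with 6 to 60 N through the last second, and the knob is back at rest (under 0.1 rad) (horizontal distance between cover_under and joint_face below 0.004 m and z of cover_under in the frame of joint_face between -0.004 and 0.003 m and angle between the y axis of cover and the y axis of housing, either way round below 0.06 rad and z of cover_center in the frame of joint_face above 0.01 m and contact force between cover and housing between 6 and 60 N and contact force between the fingers and cover above 3 N and value of joint wind_knob below 0.1 rad); the arm keeps its last pose, push and grip.
It fails at once if the plain block is pushed away (over 30 mm) (distance of blank from where it was at the start of the episode above 0.03 m).
It fails at once if a loose wheel is pushed away (over 30 mm) (distance of any of wheel_big, wheel_small from where it was at the start of the episode above 0.03 m).
It also fails if it takes over 64 s, if anything falls off the work surface, if the arm or the gripper's body presses on something with over 40 N, if the wrist force passes 120 N, or if a joint passes its speed limit or range.

ROBOT

A 6-joint arm with a two-finger parallel gripper is mounted at the origin on a cart in front of the work surface, level with it; the furniture and walls round the work are solid. World frame = base frame: x ahead of the robot, y to its left, z up, the work surface at z = 0. Lengths are in mm, angles in rad, forces in N, time in s.
With the tool pointing down it reaches from about 300 to 775 mm from the base axis. Payload 14.6 kg.
Tool frame: the origin (TCP) lies between the finger pads; the fingertips stand manip.finger_overhang ahead of it and the grasp point (between the pads) lies 2 mm behind it (manip.finger_overhang is the distance from the TCP to the fingertips, in mm); z points along the fingers, y is the direction in which the jaws open and shut (so a half turn about z gives the same grasp; the last joint's range is limited). The gripper opens to 94 mm and grips with 3 to 60 N. Pads are 16 mm wide; open, the fingers measure 119 mm over their backs; the gripper's body (75 mm by 177 mm) begins 78 mm behind the grasp point.
Start: joints at [-0.067, 0.3, 1.521, -0, 1.321, -0.067], TCP at [549.99, -0.002, 222.446] pointing down, gripper open.
Joint ranges: [-3.03, 3.03], [-0.79, 2.21], [0.23, 2.52], [-1.04, 4.18], [0, 3.07], [-2.55, 2.55]. Speed limits (rad/s): [2.22, 2.22, 2.57, 3.14, 3.14, 3.14].

INTERFACE

Orientations are given as [roll, pitch, yaw] about the fixed x, y, z axes, in that order (R = Rz(yaw) Ry(pitch) Rx(roll)).
In Python, from cell import manip gives the robot as it stands.
- The arm moves only by the tool drive_tool, never from a script. Its argument "steps" is a list of rows, each an object with "delta_pos": the shift along the world's x, y, z in mm, a list of three; "yaw": the turn about the world's z in rad; "hand": the finger opening in mm, from 0 to 94. A call has 1 to 5 rows; each row shifts and turns the commanded pose from where the row before left it; what a row does not reach is not made up. A row lasts 1/12 s, in which the tool goes at most 41.7 mm and 7.16 degrees, less where a joint would pass 70% of its speed; a pose out of reach is approached as far as the arm can. A call is refused whole if a number of a shift passes 41.7 or a number of a turn 0.125, either way. A call with a gripper value outside its range is refused whole. The fingers move at their own pace and stop on an object; "squeeze" is the grip in N (left out, the last holds). Time passes only in rows, so rows that do not move let the fingers close. It gives the time, the measured TCP pose, the force and the opening at its end, in the units of the state.
- manip.read_state(): the state, without advancing time (a new reading comes with each control period).
- manip.camera(name): name is "scene" or "side" or "wrist"; returns a dict with "frame" (400x640x3 uint8, red, green, blue), "range_z" (400x640 float32, mm along the optical axis (not along the pixel's ray), 0 where there is no reading), "intrinsics" (3x3 intrinsics, pixels), "dist_coeffs" ([k1, k2, p1, p2, k3] as OpenCV has them; the pictures are not rectified), "position" and "attitude" of the camera in the world. Camera axes: x right, y down, z forward; pixel columns grow to the right and rows downward; lengths in mm; the calibration is good to about 2 mm. A picture is of the moment at which its call begins.
- manip.sign_off(): hands the job in, once; it reports no verdict.
The state is a dict: "clock": time; "joints": joint angles; "qd": joint speeds; "effort": joint torques, N m; "eef_pos": TCP position; "eef_rot": TCP orientation; "wrist_force": force on the tool from outside, world axes, zero at the start; "moment": the same for the moment, N m; "finger_gap": finger opening in mm.
Only numpy, scipy, OpenCV 4.12 (cv2) and the standard library are available. Lean on these libraries where they do the work, as an engineer would, in place of code of your own. Each camera call takes 0.05 s, during which the arm holds its last target.

## Working session

There is one attempt and no reset: what is moved stays moved. The work goes in short steps, Python scripts to look and compute and a tool call to move; the robot and the scene stay as the last step left them, time stands still between calls to the robot, and variables do not carry over. Pictures are saved under pics/ and viewed, and the job is handed in when it is done.

Besides the shell and the picture viewer there is one more tool, called after "Emit:" by a JSON object that holds its "method" and its "body". drive_tool: Moves the arm, as the interface text tells. Its arguments: {"type":"object","properties":{"steps":{"type":"array"},"squeeze":{"type":"number"}},"required":["steps"]}

```bash
ls; mkdir -p pics
cat > h.py <<'E'
import numpy as np, cv2
from scipy.spatial.transform import Rotation as R
from cell import manip
def shot(name):
    c=manip.camera(name); np.savez('last_%s.npz'%name,**{k:np.array(v) for k,v in c.items()})
    return c
def load(name): return dict(np.load('last_%s.npz'%name))
def pose(c):
    a=np.array(c['attitude'],float)
    Rm=a if a.shape==(3,3) else R.from_euler('xyz',a).as_matrix()
    return Rm,np.array(c['position'],float)
def cloud(c):
    K=np.array(c['intrinsics'],float);h,w=c['range_z'].shape
    u,v=np.meshgrid(np.arange(w),np.arange(h))
    p=cv2.undistortPoints(np.stack([u,v],-1).reshape(-1,1,2).astype(float),K,np.array(c['dist_coeffs'],float)).reshape(h,w,2)
    z=c['range_z'].astype(float)
    P=np.dstack([p[...,0]*z,p[...,1]*z,z]); Rm,t=pose(c)
    P=P@Rm.T+t; P[z<=0]=np.nan
    return P
E
python3 - <<'E'
from h import *
print(manip.read_state()); print(manip.finger_overhang)
for n in ['scene','side','wrist']:
    c=shot(n); cv2.imwrite('pics/%s0.png'%n,c['frame'][...,::-1])
    print(n,c['attitude'],c['position'],c['intrinsics'],c['dist_coeffs'])
E
```

```text
pics
{'clock': 0.0, 'joints': array([-6.65694595e-02,  3.00462758e-01,  1.52160708e+00, -1.03007232e-06,
        1.32070822e+00, -6.65827809e-02]), 'qd': array([-0.00087833,  0.00016287,  0.00021572, -0.0014327 , -0.00015727,
       -0.00127888]), 'effort': array([-1.53750298e-03, -5.31805658e+01, -3.52735734e+01,  7.07558286e-02,
        2.43994006e-02, -4.79655944e-05]), 'eef_pos': array([5.49743899e+02, 3.06838641e-02, 2.21879901e+02]), 'eef_rot': array([-3.14040981e+00, -7.78734829e-05,  1.57080986e+00]), 'wrist_force': array([0.44741548, 0.29247291, 0.12166284]), 'moment': array([ 0.00043257,  0.02589289, -0.07050571]), 'finger_gap': 93.56699364689428}
17.0
scene [-2.02170271 -0.01437501 -2.50707357] [ 89.34290344 802.14531836 444.71184413] [[377.4258515    0.         321.62490349]
 [  0.         377.4258515  203.54499417]
 [  0.           0.           1.        ]] [-0.03091446  0.          0.          0.          0.        ]
side [-2.12942791 -0.02151981  0.01759236] [ 537.60511504 -518.98217574  520.2537807 ] [[435.0343899    0.         313.45772984]
 [  0.         435.0343899  198.86076701]
 [  0.           0.           1.        ]] [-0.1106963  0.         0.         0.         0.       ]
wrist [2.89638128e+00 1.99047691e-04 7.19280840e-04] [549.72311207  70.24626415 384.84272076] [[340.40141998   0.         317.08566998]
 [  0.         340.40141998 195.96223756]
 [  0.           0.           1.        ]] [-0.0693775  0.         0.         0.         0.       ]
```

View pics/scene0.png

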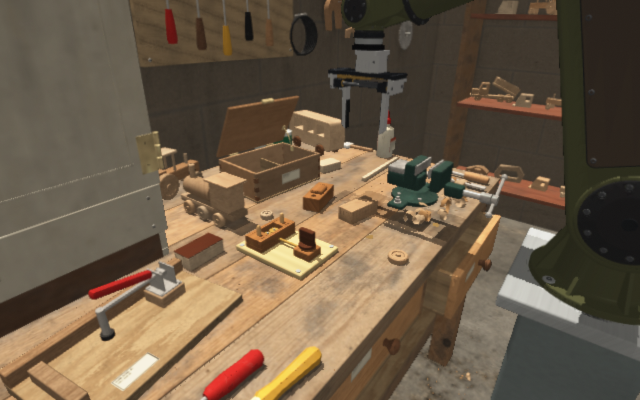

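View pics/side0.png

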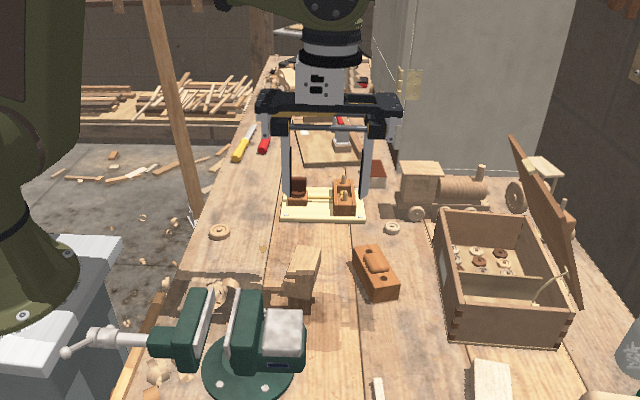

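View pics/wrist0.png

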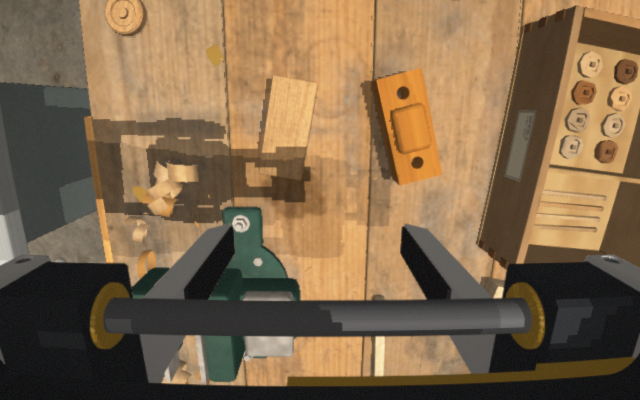

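The wrist view shows the cover around (408,125) with holes at (403,92) and (417,162), and the blank around (288,115). The housing is at about (325,205) in the side view and (285,245) in the scene view. Next I'll compute positions.

Run:
```python
from h import *
def pr(n,pts):
    P=cloud(load(n))
    for u,v in pts: print(n,u,v,P[v,u].round(1))
pr('wrist',[(403,92),(417,162),(408,125),(388,80),(424,75),(436,172),(288,115),(125,15),(350,250)])
pr('scene',[(270,235),(288,222),(253,233),(307,238),(300,255),(398,257),(266,214),(318,195),(355,208)])
pr('side',[(299,188),(343,200),(345,178),(218,232),(392,228),(375,262),(300,262)])
# obstacle heights: wrist cloud
P=cloud(load('side'))
for zlo,zhi,nm in [(37,43,'jf'),(60,64,'dowel'),(66,74,'knobtop')]:
    m=(P[...,2]>zlo)&(P[...,2]<zhi)&(abs(P[...,0]-520)<200)&(P[...,1]>100)&(P[...,1]<500)
    q=P[m]; print(nm,len(q),q.mean(0) if len(q) else '',q.min(0),q.max(0))
```

```text
wrist 403 92 [640.9  90.6  11.2]
wrist 417 162 [659.2  16.5  16.3]
wrist 408 125 [638.7  57.5  47.2]
wrist 388 80 [619.5 100.7  35.2]
wrist 424 75 [6.657e+02 1.094e+02 3.000e-01]
wrist 436 172 [673.9   9.1  37. ]
wrist 288 115 [520.4  66.5  34.8]
wrist 125 15 [351.1 170.   13.9]
wrist 350 250 [589.7 -93.2   1.4]
scene 270 235 [nan nan nan]
scene 288 222 [585.4 245.3  38.3]
scene 253 233 [613.5 326.3  37.1]
scene 307 238 [491.8 295.2  54.9]
scene 300 255 [496.6 311.8  21.3]
scene 398 257 [342.9 182.   10.2]
scene 266 214 [689.2 210.   10.8]
scene 318 195 [623.9  82.   35.2]
scene 355 208 [508.3  85.4  34.1]
side 299 188 [502.9 280.1  47.3]
side 343 200 [596.1 250.2  38.8]
side 345 178 [602.6 321.   52. ]
side 218 232 [348.4 165.7   9.4]
side 392 228 [693.9 191.1  12.7]
side 375 262 [641.7  45.9  45.1]
side 300 262 [514.9  53.5  34.3]
jf 501 [592.0874941  289.31917322  39.04448743] [485.92088184 231.33761004  37.00193476] [719.73533148 498.58141537  42.94481946]
dowel 24 [517.93147635 283.09903581  61.70659438] [487.79429068 252.14790423  60.02921233] [601.03135137 322.28799404  63.82494752]
knobtop 54 [501.09118265 284.87065942  68.82637224] [487.21227005 279.26303805  66.01113728] [515.41046705 293.88806277  72.04235509]
```

Emit:
{"method": "drive_tool", "body": {"steps": [{"delta_pos": [0, 38, 5], "yaw": 0, "hand": 94}, {"delta_pos": [0, 38, 5], "yaw": 0, "hand": 94}, {"delta_pos": [0, 38, 5], "yaw": 0, "hand": 94}, {"delta_pos": [0, 38, 5], "yaw": 0, "hand": 94}, {"delta_pos": [0, 38, 0], "yaw": 0, "hand": 94}]}}

```text
clock: 0.57
eef_pos: [549.9, 191.9, 243.3]
eef_rot: [3.14, -0.0, 1.571]
wrist_force: [0.9, 0.1, 0.7]
finger_gap: 93.8
```

Emit:
{"method": "drive_tool", "body": {"steps": [{"delta_pos": [0, 38, 0], "yaw": 0, "hand": 94}, {"delta_pos": [0, 0, 0], "yaw": 0, "hand": 94}, {"delta_pos": [0, 0, 0], "yaw": 0, "hand": 94}]}}

```text
clock: 0.82
eef_pos: [549.5, 229.5, 241.8]
eef_rot: [-3.141, 0.0, 1.574]
wrist_force: [-0.4, -0.1, 0.3]
finger_gap: 94.1
```

Run:
```python
from h import *
c=shot('wrist'); cv2.imwrite('pics/wrist1.png',c['frame'][...,::-1])
f=c['frame'][0:250,180:500,::-1]; cv2.imwrite('pics/wrist1z.png',cv2.resize(f,None,fx=2.3,fy=2.3,interpolation=2))
s=manip.read_state(); print(s['clock'],s['eef_pos'],s['eef_rot'],c['position'])
P=cloud(c)
for zlo,zhi in [(37,43),(55,65),(66,74)]:
    m=(P[...,2]>zlo)&(P[...,2]<zhi)&(abs(P[...,0]-550)<90)&(P[...,1]>200)&(P[...,1]<400)
    for sgn in (0,1):
        mm=m&((P[...,0]>550)==bool(sgn)); q=P[mm]
        if len(q)<10: continue
        r=cv2.minAreaRect(q[:,:2].astype(np.float32)); print(zlo,sgn,len(q),np.median(q,0).round(1),r)
```

```text
0.8667 [549.75446617 228.21324691 241.95765957] [-3.14081927e+00  4.76592578e-04  1.57199690e+00] [549.23288915 299.82389899 404.66217992]
37 0 479 [499.2 294.6  40.6] ((499.3627014160156, 287.75799560546875), (34.28203582763672, 34.36929702758789), 0.6081349849700928)
37 1 3195 [597.8 296.2  40.7] ((598.1778564453125, 288.1438903808594), (46.4715461730957, 110.2542953491211), 0.5434562563896179)
55 0 11 [516.4 288.1  61. ] ((516.1473999023438, 287.9898376464844), (1.0635018348693848, 9.995670318603516), 2.64200758934021)
55 1 142 [597.3 320.4  60.6] ((597.6126708984375, 288.46734619140625), (9.399855613708496, 80.92359924316406), 0.623723030090332)
66 0 462 [498.5 287.6  71.4] ((498.26611328125, 287.4125061035156), (11.60997200012207, 36.11375045776367), 89.92444610595703)
```

View pics/wrist1z.png

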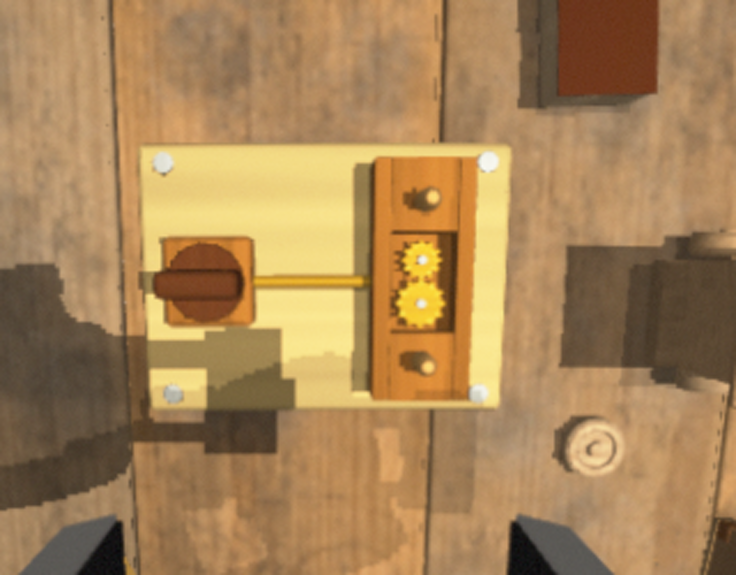

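The housing is at (598,288), yaw about 0.01, with the face at z 40.6. The knob bar is at (498.3,287.4) along x, top at 71. These all match the given sizes. Next I'll go to the knob.

Emit:
{"method": "drive_tool", "body": {"steps": [{"delta_pos": [-4, 4.5, -5], "yaw": 0.121, "hand": 45}, {"delta_pos": [-4, 4.5, -5], "yaw": 0.121, "hand": 45}, {"delta_pos": [-4, 4.5, -5], "yaw": 0.121, "hand": 45}, {"delta_pos": [-4, 4.5, -5], "yaw": 0.121, "hand": 45}, {"delta_pos": [-4, 4.5, -5], "yaw": 0.121, "hand": 45}]}}

```text
clock: 1.28
eef_pos: [530.1, 249.1, 217.2]
eef_rot: [-3.141, 0.0, 2.18]
wrist_force: [-0.5, -0.7, -0.1]
finger_gap: 64.0
```

Emit:
{"method": "drive_tool", "body": {"steps": [{"delta_pos": [-4, 4.5, -5], "yaw": 0.121, "hand": 45}, {"delta_pos": [-4, 4.5, -5], "yaw": 0.121, "hand": 45}, {"delta_pos": [-4, 4.5, -5], "yaw": 0.121, "hand": 45}, {"delta_pos": [-4, 4.5, -5], "yaw": 0.121, "hand": 45}, {"delta_pos": [-4, 4.5, -10], "yaw": 0.121, "hand": 45}]}}

```text
clock: 1.7
eef_pos: [510.5, 271.8, 188.1]
eef_rot: [3.141, 0.001, 2.785]
wrist_force: [0.9, 0.4, -0.4]
finger_gap: 44.9
```

Emit:
{"method": "drive_tool", "body": {"steps": [{"delta_pos": [-4, 5, -15], "yaw": 0.121, "hand": 45}, {"delta_pos": [-4, 5, -20], "yaw": 0.121, "hand": 45}, {"delta_pos": [-3.7, 4.4, -20], "yaw": 0.121, "hand": 45}, {"delta_pos": [0, 0, -20], "yaw": 0, "hand": 45}, {"delta_pos": [0, 0, 0], "yaw": 0, "hand": 45}]}}

```text
clock: 2.12
eef_pos: [497.1, 285.5, 108.9]
eef_rot: [-3.139, -0.005, -3.141]
wrist_force: [-0.1, -1.1, -1.2]
finger_gap: 44.7
```

Run:
```python
from h import *
s=manip.read_state(); print(s['clock'],s['eef_pos'],s['eef_rot'],s['joints'],s['finger_gap'])
c=shot('side'); cv2.imwrite('pics/side1.png',cv2.resize(c['frame'][80:240,200:440,::-1],None,fx=3,fy=3))
c=shot('wrist'); cv2.imwrite('pics/wrist2.png',c['frame'][...,::-1])
```

```text
2.1167 [497.05991859 285.46366484 108.94502858] [-3.13896673 -0.00502465 -3.14059854] [ 4.57478829e-01  4.68920592e-01  1.56637262e+00 -1.58633577e-04
  1.11196710e+00 -1.11424755e+00] 44.7058939032736
```

View pics/wrist2.png

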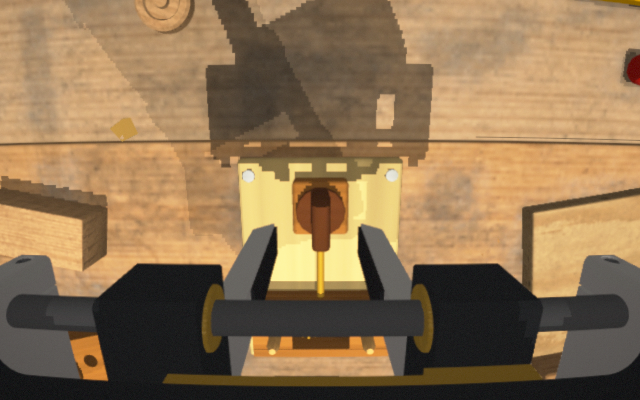

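The bar at (320,210) sits centred between the fingers at (262) and (378). Descending.

Emit:
{"method": "drive_tool", "body": {"steps": [{"delta_pos": [0, 0, -30], "yaw": 0, "hand": 45}, {"delta_pos": [0, 0, -19], "yaw": 0, "hand": 45}, {"delta_pos": [0, 0, 0], "yaw": 0, "hand": 45}, {"delta_pos": [0, 0, 0], "yaw": 0, "hand": 45}]}}

```text
clock: 2.55
eef_pos: [498.9, 287.1, 64.6]
eef_rot: [3.141, 0.0, -3.141]
wrist_force: [0.9, 0.2, 0.6]
finger_gap: 45.2
```

Emit:
{"method": "drive_tool", "body": {"squeeze": 25, "steps": [{"delta_pos": [0, 0, 0], "yaw": 0, "hand": 8}, {"delta_pos": [0, 0, 0], "yaw": 0, "hand": 8}, {"delta_pos": [0, 0, 0], "yaw": 0, "hand": 8}, {"delta_pos": [0, 0, 0], "yaw": 0, "hand": 8}, {"delta_pos": [0, 0, 0], "yaw": 0, "hand": 8}]}}

```text
clock: 2.97
eef_pos: [498.5, 287.5, 64.0]
eef_rot: [3.141, 0.001, -3.139]
wrist_force: [-1.0, -0.1, 0.0]
finger_gap: 14.6
```

Emit:
{"method": "drive_tool", "body": {"steps": [{"delta_pos": [0, 0, 0], "yaw": 0, "hand": 8}, {"delta_pos": [0, 0, 0], "yaw": 0, "hand": 8}, {"delta_pos": [0, 0, 0], "yaw": -0.1, "hand": 8}, {"delta_pos": [0, 0, 0], "yaw": -0.12, "hand": 8}, {"delta_pos": [0, 0, 0], "yaw": -0.12, "hand": 8}]}}

```text
clock: 3.38
eef_pos: [498.4, 287.8, 63.9]
eef_rot: [3.141, 0.0, 2.798]
wrist_force: [-1.2, 2.0, 4.0]
finger_gap: 12.0
```

Emit:
{"method": "drive_tool", "body": {"steps": [{"delta_pos": [0, 0, 0], "yaw": -0.12, "hand": 8}, {"delta_pos": [0, 0, 0], "yaw": -0.12, "hand": 8}, {"delta_pos": [0, 0, 0], "yaw": -0.12, "hand": 8}, {"delta_pos": [0, 0, 0], "yaw": -0.12, "hand": 8}, {"delta_pos": [0, 0, 0], "yaw": -0.12, "hand": 8}]}}

```text
clock: 3.8
eef_pos: [498.4, 287.6, 63.9]
eef_rot: [3.141, -0.0, 2.198]
wrist_force: [-1.6, 0.8, 4.4]
finger_gap: 11.8
```

Emit:
{"method": "drive_tool", "body": {"steps": [{"delta_pos": [0, 0, 0], "yaw": -0.12, "hand": 8}, {"delta_pos": [0, 0, 0], "yaw": 0, "hand": 8}, {"delta_pos": [0, 0, 0], "yaw": 0, "hand": 8}]}}

```text
clock: 4.05
eef_pos: [498.3, 287.6, 63.9]
eef_rot: [3.141, -0.0, 2.086]
wrist_force: [-1.2, 1.0, 5.3]
finger_gap: 11.8
```

Run:
```python
from h import *
s=manip.read_state(); print(s)
c=shot('wrist'); cv2.imwrite('pics/wrist3.png',c['frame'][...,::-1])
```

```text
{'clock': 4.05, 'joints': array([ 4.59724321e-01,  5.30423938e-01,  1.59265529e+00,  2.05912733e-04,
        1.01807622e+00, -5.58065612e-02]), 'qd': array([ 0.00138331,  0.00138484,  0.00070664, -0.00070936,  0.00066518,
       -0.02959928]), 'effort': array([ -1.58161249, -57.64955521, -28.61645579,  -0.44641935,
        -0.31920022,   0.81927409]), 'eef_pos': array([498.34734063, 287.62433657,  63.88462054]), 'eef_rot': array([ 3.14114636e+00, -1.50641087e-04,  2.08621918e+00]), 'wrist_force': array([-1.17356457,  0.96987625,  5.31090166]), 'moment': array([0.41316452, 0.41655276, 0.10454577]), 'finger_gap': 11.848296240138412}
```

View pics/wrist3.png

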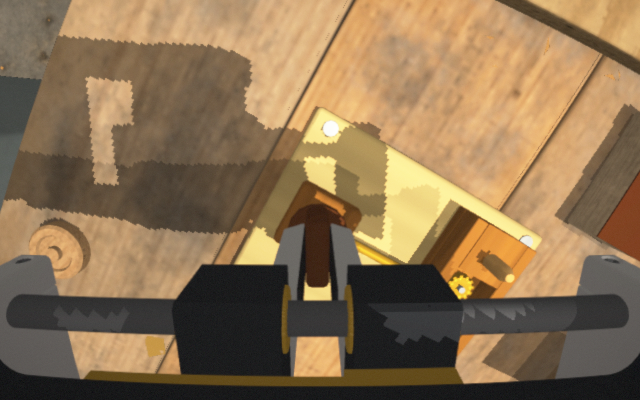

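The bar is turned with the gripper, about 1.06 rad, and the moment matches the spring (0.10 N m). I'll add a little margin, then let go.

Emit:
{"method": "drive_tool", "body": {"steps": [{"delta_pos": [0, 0, 0], "yaw": -0.03, "hand": 8}, {"delta_pos": [0, 0, 0], "yaw": 0, "hand": 8}, {"delta_pos": [0, 0, 0], "yaw": 0, "hand": 8}]}}

```text
clock: 4.35
eef_pos: [498.3, 287.6, 63.9]
eef_rot: [3.141, -0.0, 2.057]
wrist_force: [-2.4, 2.0, 5.7]
finger_gap: 12.1
```

Run:
```python
from h import *
s=manip.read_state(); print(s['eef_rot'],s['moment'],s['wrist_force'])
```

```text
[ 3.14123173e+00 -1.77413551e-04  2.05701918e+00] [0.32879286 0.43646899 0.087615  ] [-2.38264101  2.00484758  5.66520591]
```

Emit:
{"method": "drive_tool", "body": {"steps": [{"delta_pos": [0, 0, 0], "yaw": 0, "hand": 80}, {"delta_pos": [0, 0, 0], "yaw": 0, "hand": 80}, {"delta_pos": [0, 0, 0], "yaw": 0, "hand": 80}, {"delta_pos": [0, 0, 0], "yaw": 0, "hand": 80}, {"delta_pos": [0, 0, 0], "yaw": 0, "hand": 80}]}}

```text
clock: 4.77
eef_pos: [498.2, 287.2, 63.2]
eef_rot: [-3.141, 0.0, 2.054]
wrist_force: [0.7, -0.1, -1.0]
finger_gap: 41.9
```

Emit:
{"method": "drive_tool", "body": {"steps": [{"delta_pos": [0, 0, 0], "yaw": 0, "hand": 80}, {"delta_pos": [0, 0, 0], "yaw": 0, "hand": 80}, {"delta_pos": [0, 0, 40], "yaw": 0, "hand": 80}, {"delta_pos": [0, 0, 40], "yaw": 0, "hand": 80}, {"delta_pos": [0, 0, 40], "yaw": 0, "hand": 80}]}}

```text
clock: 5.18
eef_pos: [497.9, 287.1, 184.7]
eef_rot: [-3.14, 0.0, 2.054]
wrist_force: [1.3, 0.2, 0.8]
finger_gap: 75.1
```

Run:
```python
from h import *
s=manip.read_state(); print(s['clock'],s['eef_pos'],s['eef_rot'])
c=shot('wrist'); cv2.imwrite('pics/wrist4.png',c['frame'][...,::-1])
P=cloud(c)
m=(P[...,2]>67)&(P[...,2]<74)&(np.hypot(P[...,0]-498,P[...,1]-287)<25)
q=P[m]; print(len(q),cv2.minAreaRect(q[:,:2].astype(np.float32)))
```

```text
5.1833 [497.90715504 287.05046577 184.68955914] [-3.14018055e+00  1.38870192e-04  2.05381145e+00]
595 ((498.3226623535156, 288.61663818359375), (12.356678009033203, 36.095497131347656), 89.99451446533203)
```

View pics/wrist4.png

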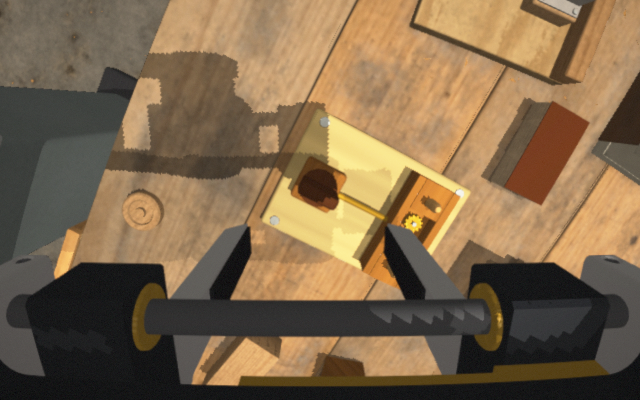

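The knob at (320,185) has sprung back to its rest angle, 0 within measurement. Now I'll measure the cover and blank from the first wrist image.

```bash
cat > cov.py <<'E'
from h import *
def rects(P,reg):
    for nm,zlo,zhi in reg:
        m=(P[...,2]>zlo)&(P[...,2]<zhi)&(P[...,1]>-20)&(P[...,1]<140)&(P[...,0]>480)&(P[...,0]<700)
        for a in (0,1):
            q=P[m&((P[...,0]>575)==bool(a))]
            if len(q)>30:
                r=cv2.minAreaRect(q[:,:2].astype(np.float32)); print(nm,a,len(q),np.median(q[:,2]).round(1),np.round(r[0],1),np.round(r[1],1),round(r[2],2), 'rad',round(np.radians(r[2]),4))
E
python3 - <<'E'
from cov import *
import numpy as np,cv2
d=dict(np.load('last_wrist.npz'))
E
git log 2>/dev/null; ls
```

```text
cov.py
h.py
last_scene.npz
last_side.npz
last_wrist.npz
pics
```

Emit:
{"method": "drive_tool", "body": {"steps": [{"delta_pos": [16, -35, 6], "yaw": -0.06, "hand": 80}, {"delta_pos": [16, -35, 6], "yaw": -0.06, "hand": 80}, {"delta_pos": [16, -35, 6], "yaw": -0.06, "hand": 80}, {"delta_pos": [16, -35, 6], "yaw": -0.05, "hand": 80}, {"delta_pos": [16, -35, 6], "yaw": -0.05, "hand": 80}]}}

```text
clock: 5.65
eef_pos: [578.7, 110.6, 213.6]
eef_rot: [3.142, 0.0, 1.771]
wrist_force: [1.1, 0.5, 1.1]
finger_gap: 79.5
```

Emit:
{"method": "drive_tool", "body": {"steps": [{"delta_pos": [16, -35, 6], "yaw": 0, "hand": 80}, {"delta_pos": [16, -35, 6], "yaw": 0, "hand": 80}, {"delta_pos": [16, -35, 6], "yaw": 0, "hand": 80}, {"delta_pos": [0, 0, 0], "yaw": 0, "hand": 80}, {"delta_pos": [0, 0, 0], "yaw": 0, "hand": 80}]}}

```text
clock: 6.07
eef_pos: [626.6, 5.6, 230.9]
eef_rot: [-3.141, 0.0, 1.771]
wrist_force: [0.8, 0.0, -0.6]
finger_gap: 80.2
```

Run:
```python
from cov import *
s=manip.read_state(); print(s['clock'],s['eef_pos'],s['eef_rot'])
c=shot('wrist'); cv2.imwrite('pics/wrist5.png',c['frame'][...,::-1])
rects(cloud(c),[('top',32,40),('pad',43,50)])
```

```text
6.0667 [626.62888489   5.61699284 230.92876481] [-3.14130716e+00  3.95321877e-05  1.77105192e+00]
top 0 4254 35.6 [519.   52.8] [100.8  45.6] 80.09 rad 1.3979
top 1 2961 36.6 [643.9  54.4] [ 46.1 110.2] 15.26 rad 0.2664
pad 1 1368 46.4 [643.5  53.6] [32.6 45.6] 15.1 rad 0.2636
```

View pics/wrist5.png

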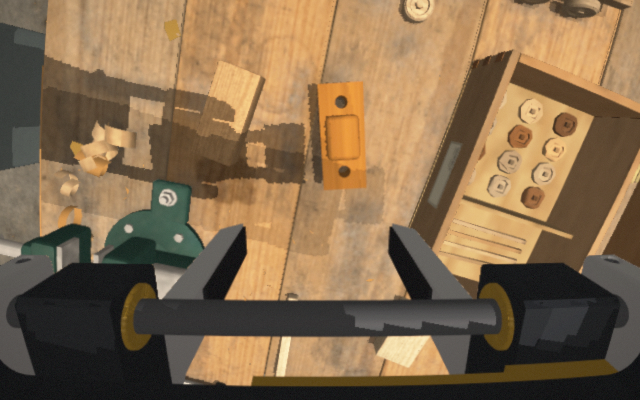

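The cover is at (643.8,54.2), yaw 0.265, top 36.6, size 46x110, which matches. I'll check clearance for the gripper body around it.

Run:
```python
from h import *
for n in ('wrist','side','scene'):
    c=load('wrist') if n=='wrist' else shot(n)
    P=cloud(c).reshape(-1,3); P=P[~np.isnan(P[:,0])]
    a=0.265; d=P[:,:2]-[643.8,54.2]; u=d@[np.cos(a),np.sin(a)]; v=d@[-np.sin(a),np.cos(a)]
    m=(abs(u)<110)&(abs(v)<60)&(P[:,2]<160)
    for lo in range(-110,110,20):
        k=m&(u>=lo)&(u<lo+20); print(n,lo,k.sum(),np.percentile(P[k,2],99).round(1) if k.sum()>3 else '')
```

```text
wrist -110 2184 36.9
wrist -90 1930 36.0
wrist -70 1836 2.5
wrist -50 1826 2.3
wrist -30 2033 47.5
wrist -10 2092 48.2
wrist 10 1517 47.5
wrist 30 1840 2.6
wrist 50 1840 2.7
wrist 70 1824 2.6
wrist 90 2938 86.3
side -110 651 35.2
side -90 587 33.6
side -70 559 0.5
side -50 540 0.5
side -30 1103 44.5
side -10 687 45.8
side 10 400 45.4
side 30 247 0.5
side 50 490 0.5
side 70 483 0.8
side 90 682 83.4
scene -110 41 35.0
scene -90 22 33.3
scene -70 126 0.2
scene -50 144 0.4
scene -30 397 45.5
scene -10 213 45.9
scene 10 114 45.3
scene 30 53 0.6
scene 50 119 0.3
scene 70 132 0.7
scene 90 371 83.7
```

Emit:
{"method": "drive_tool", "body": {"steps": [{"delta_pos": [8.5, 23.4, -30], "yaw": 0.031, "hand": 75}, {"delta_pos": [9, 23.4, -35], "yaw": 0.031, "hand": 75}, {"delta_pos": [0, 0, -40], "yaw": 0, "hand": 75}, {"delta_pos": [0, 0, -40], "yaw": 0, "hand": 75}, {"delta_pos": [0, 0, 0], "yaw": 0, "hand": 75}]}}

```text
clock: 6.63
eef_pos: [639.4, 55.0, 79.5]
eef_rot: [-3.13, -0.003, 1.838]
wrist_force: [-1.4, -0.5, -1.4]
finger_gap: 75.0
```

Run:
```python
from h import *
s=manip.read_state(); print(s['clock'],s['eef_pos'],s['eef_rot'])
c=shot('wrist'); cv2.imwrite('pics/wrist6.png',c['frame'][...,::-1])
```

```text
6.6333 [639.39491248  55.04330563  79.52395631] [-3.12984052e+00 -2.86006292e-03  1.83808157e+00]
```

View pics/wrist6.png

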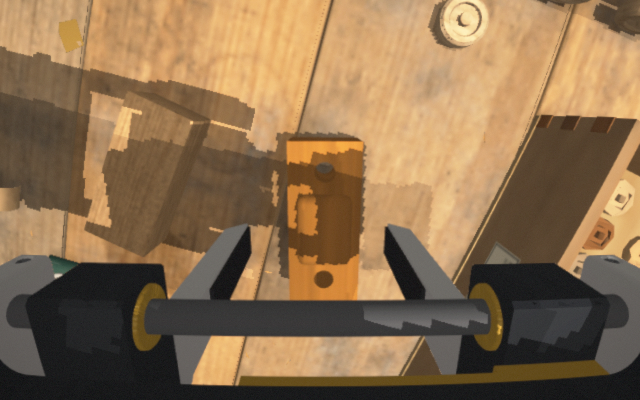

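The cover is aligned and centred between the fingers, with holes at (324,172) and (324,278). Descending and gripping.

Emit:
{"method": "drive_tool", "body": {"steps": [{"delta_pos": [0, 0, -30], "yaw": 0, "hand": 75}, {"delta_pos": [0, 0, -24], "yaw": 0, "hand": 75}, {"delta_pos": [0, 0, -10], "yaw": 0, "hand": 75}, {"delta_pos": [0, 0, 0], "yaw": 0, "hand": 75}, {"delta_pos": [0, 0, 0], "yaw": 0, "hand": 75}]}}

```text
clock: 7.1
eef_pos: [644.5, 53.7, 26.0]
eef_rot: [3.139, 0.001, 1.836]
wrist_force: [-0.2, -0.1, 0.5]
finger_gap: 74.8
```

Emit:
{"method": "drive_tool", "body": {"squeeze": 40, "steps": [{"delta_pos": [0, 0, 0], "yaw": 0, "hand": 40}, {"delta_pos": [0, 0, 0], "yaw": 0, "hand": 40}, {"delta_pos": [0, 0, 0], "yaw": 0, "hand": 40}, {"delta_pos": [0, 0, 0], "yaw": 0, "hand": 40}, {"delta_pos": [0, 0, 0], "yaw": 0, "hand": 40}]}}

```text
clock: 7.52
eef_pos: [643.7, 53.4, 24.1]
eef_rot: [3.141, 0.0, 1.836]
wrist_force: [0.1, 0.3, 1.1]
finger_gap: 46.0
```

Emit:
{"method": "drive_tool", "body": {"steps": [{"delta_pos": [0, 0, 0], "yaw": 0, "hand": 40}, {"delta_pos": [0, 0, 0], "yaw": 0, "hand": 40}]}}

```text
clock: 7.68
eef_pos: [643.7, 53.4, 24.1]
eef_rot: [3.141, 0.0, 1.836]
wrist_force: [-1.0, 0.2, 6.1]
finger_gap: 45.6
```

Emit:
{"method": "drive_tool", "body": {"steps": [{"delta_pos": [0, 0, 10], "yaw": 0, "hand": 40}, {"delta_pos": [0, 0, 30], "yaw": 0, "hand": 40}, {"delta_pos": [0, 0, 40], "yaw": 0, "hand": 40}, {"delta_pos": [0, 0, 30], "yaw": 0, "hand": 40}, {"delta_pos": [0, 0, 10], "yaw": 0, "hand": 40}]}}

```text
clock: 8.1
eef_pos: [644.9, 53.5, 149.3]
eef_rot: [3.135, 0.002, 1.836]
wrist_force: [1.0, 0.4, -1.0]
finger_gap: 45.9
```

Emit:
{"method": "drive_tool", "body": {"steps": [{"delta_pos": [-5, 20, 0], "yaw": -0.05, "hand": 40}, {"delta_pos": [-5, 30, 0], "yaw": -0.05, "hand": 40}, {"delta_pos": [-5, 30, 0], "yaw": -0.05, "hand": 40}, {"delta_pos": [-5, 30, 0], "yaw": -0.05, "hand": 40}, {"delta_pos": [-5, 30, 0], "yaw": -0.05, "hand": 40}]}}

```text
clock: 8.52
eef_pos: [617.7, 194.6, 142.8]
eef_rot: [-3.14, 0.0, 1.583]
wrist_force: [0.5, 0.3, -0.4]
finger_gap: 45.7
```

Emit:
{"method": "drive_tool", "body": {"steps": [{"delta_pos": [-5, 30, 0], "yaw": -0.005, "hand": 40}, {"delta_pos": [-5, 25, 0], "yaw": 0, "hand": 40}, {"delta_pos": [-5, 20, 0], "yaw": 0, "hand": 40}, {"delta_pos": [-5.8, 19, 0], "yaw": 0, "hand": 40}, {"delta_pos": [0, 0, 0], "yaw": 0, "hand": 40}]}}

```text
clock: 8.93
eef_pos: [596.0, 290.5, 142.6]
eef_rot: [-3.14, 0.0, 1.584]
wrist_force: [0.2, -0.6, -1.4]
finger_gap: 45.9
```

Emit:
{"method": "drive_tool", "body": {"steps": [{"delta_pos": [0, 0, 0], "yaw": 0, "hand": 40}, {"delta_pos": [0, 0, 0], "yaw": 0, "hand": 40}, {"delta_pos": [0, 0, 0], "yaw": 0, "hand": 40}]}}

```text
clock: 9.18
eef_pos: [597.9, 286.4, 143.3]
eef_rot: [-3.141, 0.0, 1.58]
wrist_force: [1.1, -0.1, -1.9]
finger_gap: 45.6
```

Run:
```python
from h import *
s=manip.read_state(); print(s['clock'],s['eef_pos'],s['eef_rot'],s['wrist_force'],s['finger_gap'])
for n in ('wrist','side','scene'):
    c=shot(n); f=c['frame'][...,::-1]
    if n=='side': f=cv2.resize(f[100:260,200:440],None,fx=3,fy=3)
    if n=='scene': f=cv2.resize(f[130:290,180:420],None,fx=3,fy=3)
    cv2.imwrite('pics/%s7.png'%n,f)
```

```text
9.1833 [597.94455546 286.40124448 143.30665952] [-3.14113045e+00  3.12318059e-04  1.57973720e+00] [ 1.10002358 -0.14290425 -1.85158754] 45.60709693715062
```

View pics/wrist7.png

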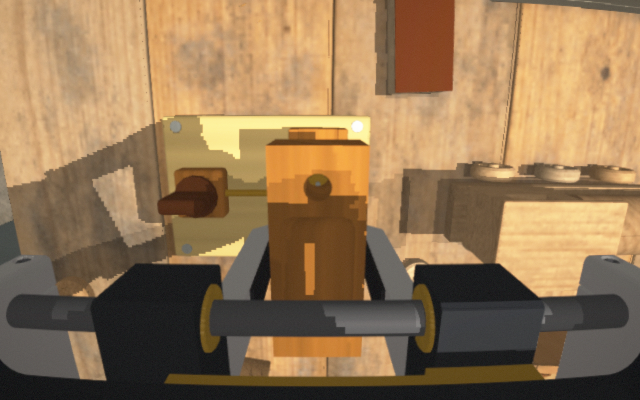

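View pics/side7.png

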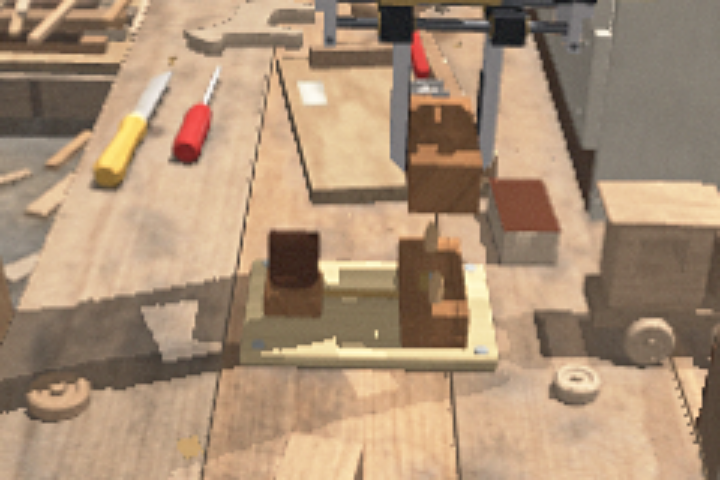

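View pics/scene7.png

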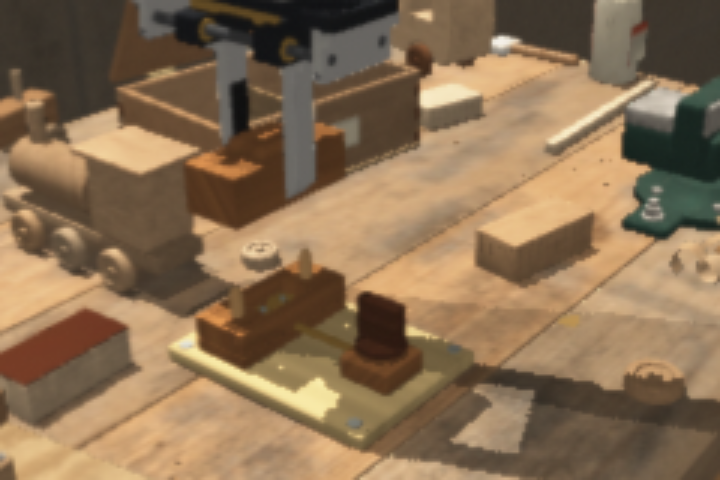

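The cover is held, with its hole at (317,187) in the wrist view. In the side view the knob and both wheels are unmoved. Next I'll measure the in-hand cover pose.

Run:
```python
from h import *
from scipy.ndimage import label
c=load('wrist');P=cloud(c)
m=(abs(P[...,0]-598)<35)&(P[...,1]>220)&(P[...,1]<360)&(P[...,2]>148)&(P[...,2]<172)
q=P[m&(P[...,2]<160)]; print(len(q),np.median(q[:,2]))
a=P[m&(P[...,2]<160)&(P[...,1]>318)]
print('x edges far part',np.percentile(a[:,0],[0.5,99.5]),'y range',np.percentile(q[:,1],[0,.5,99.5,100]))
print(cv2.minAreaRect(q[:,:2].astype(np.float32)))
# edges: per y bin the x extents, per x the ymax
for y in range(300,345,6):
    k=(q[:,1]>=y)&(q[:,1]<y+6)
    if k.sum()>5: print(y,q[k,0].min().round(1),q[k,0].max().round(1))
xs=[];ys=[]
for x in range(578,618,3):
    k=abs(q[:,0]-x)<1.5
    xs.append(x);ys.append(q[k,1].max())
print(np.round(ys,1),np.polyfit(xs,ys,1))
# hole: fit circle by missing top
v,u=np.mgrid[0:400,0:640]
K=c['intrinsics']; Rm,t=pose(c)
hsv=cv2.cvtColor(c['frame'],cv2.COLOR_RGB2GRAY)
zt=np.median(q[:,2])
win=(u>295)&(u<340)&(v>168)&(v<206)
hole=win&~((P[...,2]>zt-4)&(P[...,2]<zt+8))
print(hole.sum(), u[hole].mean(),v[hole].mean(),u[hole].min(),u[hole].max(),v[hole].min(),v[hole].max())
cc,_=cv2.minEnclosingCircle(np.c_[u[hole],v[hole]].astype(np.float32))
p=cv2.undistortPoints(np.array([[[u[hole].mean(),v[hole].mean()]]]),K,c['dist_coeffs']).ravel()
d=Rm@np.array([p[0],p[1],1]); s=(zt-t[2])/d[2]; print('hole centre',t+s*d,cc)
```

```text
11144 155.85415732475988
x edges far part [574.85171744 620.2994638 ] y range [231.08918608 232.5446146  341.91903273 342.10649256]
((597.8840942382812, 286.55810546875), (69.48031616210938, 110.92479705810547), 0.47692936658859253)
300 574.8 620.4
306 574.8 620.7
312 575.0 620.7
318 574.7 621.0
324 574.8 620.6
330 574.5 620.3
336 574.6 620.4
342 601.4 620.3
[341.8 341.8 341.9 341.9 341.9 341.9 341.9 341.9 342.1 342.  342.  342.
 342.1 342.1] [7.70001674e-03 3.37348008e+02]
567 317.77777777777777 185.43738977072312 300 339 171 204
hole centre [597.85972215 323.91780707 155.85415732] (321.9264221191406, 187.46299743652344)
```

Emit:
{"method": "drive_tool", "body": {"steps": [{"delta_pos": [0.3, 1.2, -20], "yaw": 0, "hand": 40}, {"delta_pos": [0, 0, -20], "yaw": 0, "hand": 40}, {"delta_pos": [0, 0, -8], "yaw": 0, "hand": 40}, {"delta_pos": [0, 0, 0], "yaw": 0, "hand": 40}, {"delta_pos": [0, 0, 0], "yaw": 0, "hand": 40}]}}

```text
clock: 9.75
eef_pos: [598.2, 288.5, 96.0]
eef_rot: [-3.142, 0.0, 1.58]
wrist_force: [0.7, 0.2, -1.9]
finger_gap: 45.7
```

Run:
```python
from h import *
s=manip.read_state(); print(s['clock'],s['eef_pos'],s['eef_rot'],s['wrist_force'],s['finger_gap'])
for n in ('wrist','side'):
    c=shot(n); f=c['frame'][...,::-1]
    if n=='side': f=cv2.resize(f[120:240,260:420],None,fx=5,fy=5)
    else: f=cv2.resize(f[80:280,180:480],None,fx=2.6,fy=2.6)
    cv2.imwrite('pics/%s8.png'%n,f)
c=load('wrist');P=cloud(c)
q=P[(abs(P[...,0]-598)<35)&(P[...,1]>220)&(P[...,1]<360)&(P[...,2]>98)&(P[...,2]<110)]
f=q[q[:,1]>318]; print(np.median(q[:,2]),f[:,0].min(),f[:,0].max(),np.percentile(q[:,1],99.5))
f=P[(abs(P[...,2]-40.5)<2)&(abs(P[...,0]-598)<40)&(P[...,1]>320)&(P[...,1]<350)]
if len(f): print('jf',len(f),f.min(0),f.max(0))
```

```text
9.75 [598.2195508  288.45648629  95.98111808] [-3.14155362e+00  1.75377190e-05  1.58045441e+00] [ 0.7288716   0.15497266 -1.87174929] 45.667960911619204
108.52482672673413 574.6846254850085 621.1801019941495 343.99495339995764
jf 280 [575.27211071 341.11789965  38.72926894] [619.77527584 343.52385766  42.35256919]
```

View pics/wrist8.png

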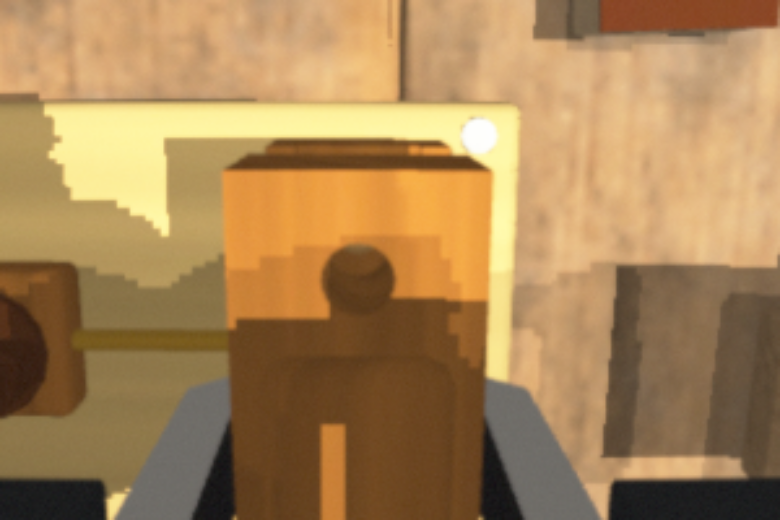

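View pics/side8.png

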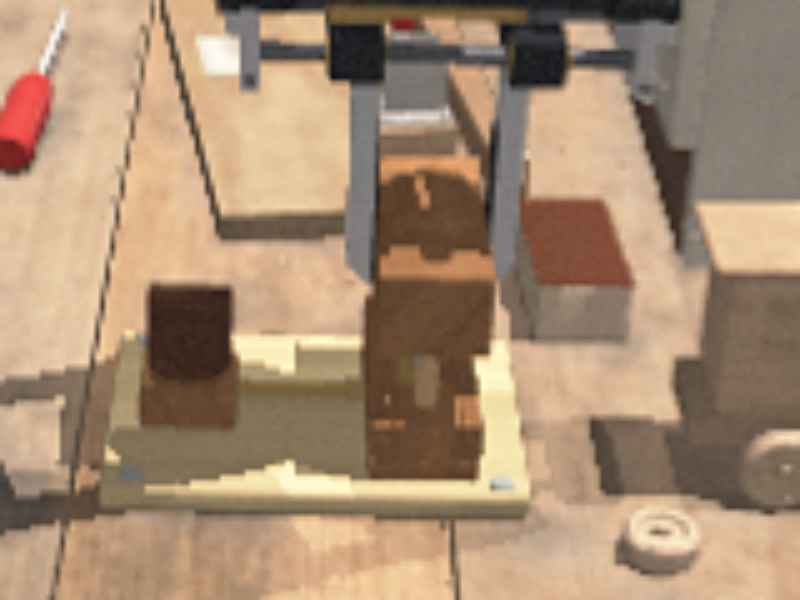

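The cover is over the dowels and within about 0.5 mm. I'll make a small correction and go down.

Emit:
{"method": "drive_tool", "body": {"steps": [{"delta_pos": [-0.2, -0.6, -5], "yaw": 0, "hand": 40}, {"delta_pos": [0, 0, -5], "yaw": 0, "hand": 40}, {"delta_pos": [0, 0, -4], "yaw": 0, "hand": 40}, {"delta_pos": [0, 0, 0], "yaw": 0, "hand": 40}]}}

```text
clock: 10.18
eef_pos: [597.4, 287.8, 80.4]
eef_rot: [-3.14, 0.001, 1.581]
wrist_force: [0.5, -0.3, -1.5]
finger_gap: 45.5
```

Emit:
{"method": "drive_tool", "body": {"steps": [{"delta_pos": [0, 0, -4], "yaw": 0, "hand": 40}, {"delta_pos": [0, 0, -4], "yaw": 0, "hand": 40}, {"delta_pos": [0, 0, 0], "yaw": 0, "hand": 40}, {"delta_pos": [0, 0, 0], "yaw": 0, "hand": 40}]}}

```text
clock: 10.52
eef_pos: [597.7, 288.0, 73.2]
eef_rot: [-3.141, 0.0, 1.581]
wrist_force: [-0.6, -1.4, -1.7]
finger_gap: 45.6
```

Both dowels are in by about 13 mm without resistance. Seating it now.

Emit:
{"method": "drive_tool", "body": {"steps": [{"delta_pos": [0, 0, -3], "yaw": 0, "hand": 40}, {"delta_pos": [0, 0, -3], "yaw": 0, "hand": 40}, {"delta_pos": [0, 0, -1.5], "yaw": 0, "hand": 40}, {"delta_pos": [0, 0, 0], "yaw": 0, "hand": 40}, {"delta_pos": [0, 0, 0], "yaw": 0, "hand": 40}]}}

```text
clock: 10.93
eef_pos: [597.8, 288.0, 66.0]
eef_rot: [-3.141, 0.0, 1.581]
wrist_force: [-0.1, -0.6, -1.5]
finger_gap: 45.9
```

Emit:
{"method": "drive_tool", "body": {"steps": [{"delta_pos": [0, 0, -0.7], "yaw": 0, "hand": 40}, {"delta_pos": [0, 0, 0], "yaw": 0, "hand": 40}, {"delta_pos": [0, 0, 0], "yaw": 0, "hand": 40}]}}

```text
clock: 11.18
eef_pos: [597.8, 288.0, 65.4]
eef_rot: [3.142, -0.0, 1.581]
wrist_force: [-0.6, 0.2, -1.5]
finger_gap: 45.6
```

Emit:
{"method": "drive_tool", "body": {"steps": [{"delta_pos": [0, 0, -0.8], "yaw": 0, "hand": 40}, {"delta_pos": [0, 0, 0], "yaw": 0, "hand": 40}, {"delta_pos": [0, 0, 0], "yaw": 0, "hand": 40}]}}

```text
clock: 11.43
eef_pos: [597.8, 288.0, 64.5]
eef_rot: [-3.142, 0.0, 1.581]
wrist_force: [-0.0, 0.6, -1.2]
finger_gap: 45.7
```

Emit:
{"method": "drive_tool", "body": {"steps": [{"delta_pos": [0, 0, -0.8], "yaw": 0, "hand": 40}, {"delta_pos": [0, 0, 0], "yaw": 0, "hand": 40}, {"delta_pos": [0, 0, 0], "yaw": 0, "hand": 40}]}}

```text
clock: 11.68
eef_pos: [597.9, 288.1, 64.1]
eef_rot: [3.141, -0.0, 1.581]
wrist_force: [-1.0, -0.6, 3.3]
finger_gap: 45.8
```

Emit:
{"method": "drive_tool", "body": {"steps": [{"delta_pos": [0, 0, -0.8], "yaw": 0, "hand": 40}, {"delta_pos": [0, 0, 0], "yaw": 0, "hand": 40}, {"delta_pos": [0, 0, 0], "yaw": 0, "hand": 40}]}}

```text
clock: 11.93
eef_pos: [597.9, 288.1, 64.1]
eef_rot: [3.141, -0.0, 1.581]
wrist_force: [-5.6, -1.1, 9.8]
finger_gap: 46.1
```

Emit:
{"method": "drive_tool", "body": {"steps": [{"delta_pos": [0, 0, -0.6], "yaw": 0, "hand": 40}, {"delta_pos": [0, 0, 0], "yaw": 0, "hand": 40}, {"delta_pos": [0, 0, 0], "yaw": 0, "hand": 40}]}}

```text
clock: 12.18
eef_pos: [597.9, 288.1, 64.1]
eef_rot: [3.141, -0.0, 1.581]
wrist_force: [-8.2, -3.0, 15.0]
finger_gap: 46.0
```

Emit:
{"method": "drive_tool", "body": {"steps": [{"delta_pos": [0, 0, 0], "yaw": 0, "hand": 40}, {"delta_pos": [0, 0, 0], "yaw": 0, "hand": 40}, {"delta_pos": [0, 0, 0], "yaw": 0, "hand": 40}, {"delta_pos": [0, 0, 0], "yaw": 0, "hand": 40}, {"delta_pos": [0, 0, 0], "yaw": 0, "hand": 40}]}}

```text
clock: 12.6
eef_pos: [597.9, 288.1, 64.1]
eef_rot: [3.141, -0.0, 1.581]
wrist_force: [-7.9, -3.7, 14.4]
finger_gap: 45.9
```

Run:
```python
from h import *
s=manip.read_state(); print(s['clock'],s['eef_pos'],s['wrist_force'],s['moment'],s['finger_gap'])
for n in ('wrist','side','scene'):
    c=shot(n); f=c['frame'][...,::-1]
    if n=='side': f=cv2.resize(f[120:240,260:420],None,fx=5,fy=5)
    if n=='scene': f=cv2.resize(f[170:290,220:380],None,fx=5,fy=5)
    cv2.imwrite('pics/%s9.png'%n,f)
    P=cloud(c)
    q=P[(abs(P[...,0]-598)<20)&(P[...,1]>230)&(P[...,1]<345)&(P[...,2]>70)&(P[...,2]<81)]
    b=P[(np.hypot(P[...,0]-498,P[...,1]-287)<25)&(P[...,2]>67)&(P[...,2]<75)]
    print(n,len(q),np.median(q[:,2]) if len(q) else '', q[:,1].max() if len(q) else '',len(b), cv2.minAreaRect(b[:,:2].astype(np.float32)) if len(b)>5 else '')
```

```text
12.6 [597.91658646 288.13702566  64.0805954 ] [-7.91282252 -3.71703253 14.41773934] [-0.63963751  1.54996862 -0.01202002] 45.850395667442385
wrist 8411 76.68505180912811 343.82737664340294 1544 ((498.7694091796875, 288.7026672363281), (36.19428634643555, 12.287359237670898), 0.5024880766868591)
side 351 75.00521832069563 344.3506034908627 53 ((499.2354431152344, 287.4662170410156), (31.828657150268555, 14.511200904846191), 3.477985143661499)
scene 260 74.91030779119131 344.79077874163016 62 ((497.1792297363281, 289.2972412109375), (13.107992172241211, 35.64505386352539), 87.04414367675781)
```

View pics/side9.png

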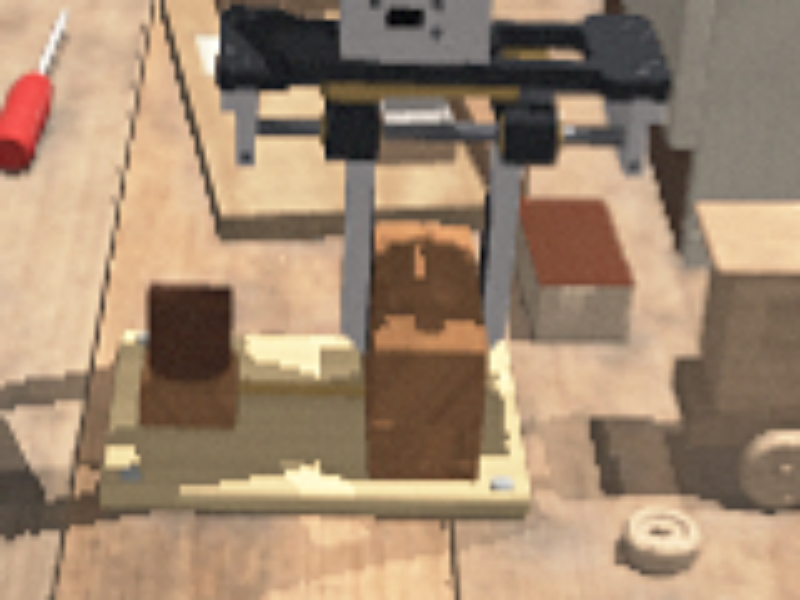

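View pics/scene9.png

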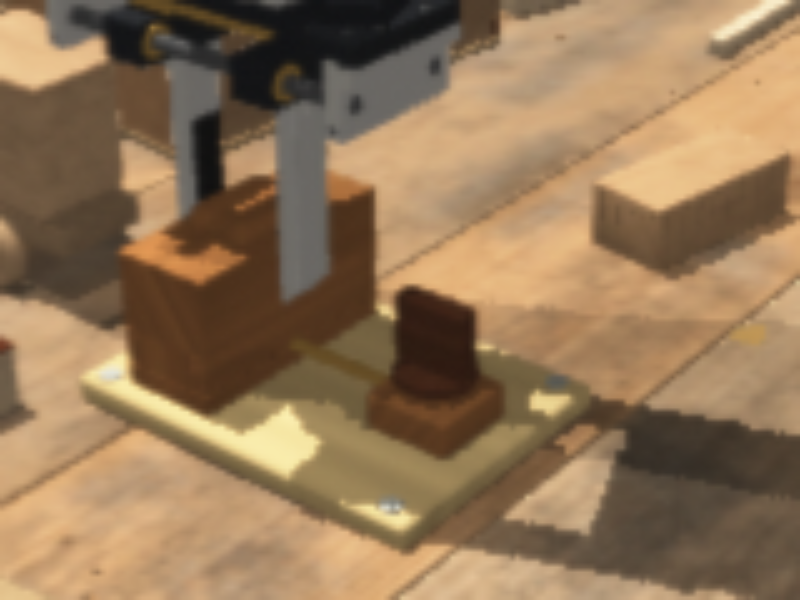

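The cover is flush on the frame in both views: top at 76.7 mm in the wrist view and 75 mm in the other two, expected 76. The knob is at rest and the push is a steady 14–15 N. Handing in.

```bash
python3 -c "
from cell import manip
print(manip.sign_off())"
```

```text
the job is handed in; nothing more can be done
None
```

I turned the knob clockwise about 1.08 rad, going by the gripper's yaw, held it there about 0.2 s, and let go. The wrist camera then showed it back at its rest angle. I gripped the cover, lowered it over both dowels without resistance, and handed in still gripping it at a set 40 N and pressing down.

**Last checks before handing in:**
- **Cover height:** it is flush, with its top at 76.7 mm in the wrist view and about 75 mm in the other two views (76 mm expected).
- **Tool height:** the TCP stopped at 64.1 mm, which is 40 mm above where I picked the cover up.
- **Position:** the cover's far edge agreed with the housing to about 0.5 mm in the wrist view and within about 1.5 mm in the others. Their yaw agreed within about 0.002 rad when I measured it above the dowels.
- **Push:** it held steady at 14–15 N down. There was also about 8–9 N of sideways force from the dowels, well inside the limit.
- **Knob:** it was at rest in the wrist view (within about 0.01 rad). The coarser side and scene views read about 0.05 rad, which is still under the limit.
- **Plain block and wheels:** I saw no sign in the pictures that they had moved. I didn't measure their positions again at the end.

The job took 12.6 s of the 64 s allowed.

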